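# Zero the fence adjuster and back it off four clicks

## Robot

A 6-joint arm with a two-finger parallel gripper is mounted at the origin on the work surface; the furniture and walls round the work are solid. World frame = base frame: x ahead of the robot, y to its left, z up, the work surface at z = 0. Lengths are in mm, angles in rad, forces in N, time in s.
With the tool pointing down it reaches from about 250 to 800 mm from the base axis. Payload 3.9 kg.
Tool frame: the origin (TCP) lies midway between the tips of the shut fingers; the grasp point (between the pads) lies 19 mm behind it; z points along the fingers, y is the line along which they close (so a half turn about z gives the same grasp; the last joint's range is limited). The gripper opens to 85 mm and grips with 20 to 120 N. Pads are 22 mm wide; open, the fingers measure 114 mm over their backs; the gripper's body (76 mm by 85 mm) begins 54 mm behind the grasp point. The pads swing forward as they close: fully open they stand 13 mm farther back than shut.
Start: joints at [1.348, 0.26, -0.138, 1.173, 0, 1.571], TCP at [116.001, 512.015, 231.304] pointing down, gripper open.
Joint ranges: [-2.78, 2.78], [-0.83, 1.72], [-1.28, 1.37], [-1.9, 2.12], [-1.57, 1.48], [-3.14, 3.14]. Speed limits (rad/s): [2.57, 2.57, 3.14, 3.14, 3.14, 3.14].

## Interface

Orientations are given as [roll, pitch, yaw] about the fixed x, y, z axes, in that order (R = Rz(yaw) Ry(pitch) Rx(roll)).
In Python, from plant import manip, vision gives the robot as it stands. Calls block until the motion is done:
- manip.reach(position, orientation): joint-space move of the TCP to a pose.
- manip.move_l(position, orientation=None, max_speed=150): straight line of the TCP; orientation=None keeps the orientation; max_speed is the mean speed in mm/s.
- manip.movej(angles): joint-space move.
- manip.gripper_to(opening, grasp_force=None): opening from 0.0 (shut) to 1.0 (fully open); grasp_force is the grip in N (None keeps the last); returns when the fingers have stopped.
- manip.hold(seconds).
- manip.ik(position, orientation): joint angles nearest the present ones, or None.
- vision.grab_frame(name): name is "scene" or "top" or "wrist"; returns a dict with "frame" (384x512x3 uint8, blue, green, red), "fx", "fy", "cx", "cy" (pixels), "extrinsics" (4x4, takes a point from camera to world coordinates); the wrist camera has in their place "mount" (4x4, takes a point from camera to tool coordinates, whose origin is the TCP and whose axes are the flange's). Camera axes: x right, y down, z forward; pixel columns grow to the right and rows downward; lengths in mm; the calibration is good to about 2 mm. The wrist camera is an equidistant fisheye: a pixel r from the principal point sees the ray r / f radians off the axis. A picture is of the moment at which its call begins: read the wrist's pose just before it. There is no depth.
A pose or a line that the arm cannot do raises manip.Unreachable and nothing moves.
- manip.close_job(): hands the job in; it is judged then, once.
Trained networks look in the newest picture that a camera, given by its name, has taken for a name from the list of things; names that differ only in an ending like _2 or _b are one class to them, and where a whole thing is asked for, a point or a joint stands for the part that bears it (a point fixed in the world has none). Each returns a list of dicts, best first, with "p" (0 to 1); they miss things now and then, are a little off and sometimes report something else, mostly with a low value. They report only what shows in the picture. A call takes as long as a camera call.
- vision.recognise(camera, thing): "point" ([x, y, z] in mm, in world coordinates, good to about 4 mm: the middle of the surface that is visible of it).
- vision.cut_out(camera, thing): "mask" (384x512 bool, what is visible of it).
- vision.mark_of(camera, thing): "point" ([x, y, z] in mm, in world coordinates, good to about 4 mm: a listed point, or the origin of a listed thing).
Readings, each from a call of its own:
- manip.read_clock(): time.
- manip.read_joints(): joint angles.
- manip.read_qvel(): joint speeds.
- manip.read_tau(): joint torques, N m.
- manip.read_tool_pos(): TCP position.
- manip.read_ee_rot(): TCP orientation.
- manip.read_wrist_force(): force on the tool from outside, world axes, zero at the start.
- manip.read_moment(): the same for the moment, N m.
- manip.read_opening(): opening from 0.0 (shut) to 1.0 (fully open).
- manip.read_finger_force(): force on a finger pad.
Only numpy, scipy, OpenCV 4.12 (cv2) and the standard library are available. Lean on these libraries where they do the work, as an engineer would, in place of code of your own. Each camera call takes 0.05 s, during which the arm holds its last target. There are 200 camera calls.

## Task

Turn the dial of the fence adjuster clockwise (seen from above) until it comes up against its stop, firmly enough to be sure but without forcing it, then turn it back exactly four clicks and let go. Turn it only by its bar grip: do not touch the steel ring under it, which the dial pushes along and which must stay where the stop left it, and leave the things round it alone.

Things in the scene. Friction and masses are not known exactly. Their poses are not given: they have to be found in the camera images.
- adjuster: fence adjuster, fixed to the bench: plywood base 170 x 170 x 12 mm (x -65 to +105, y -85 to +85 mm), on it an upright aluminium drum 94 mm across, up to 49 mm above the bench, and along the base's +x edge a wooden fence 22 mm thick, up to 46 mm above the bench. Origin on the dial's vertical axis at bench height, z up.
- dial: black dial on the drum; turns about the vertical axis, origin on it at bench height. Disc 52 mm across, 56 to 64.5 mm above the bench; on it a bar grip 46 mm long along the dial's x, 14 mm thick along y, 64.5 to 96.5 mm above the bench. 18 notches in a turn, one each 20 degrees (0.349 rad), where it rests; leaving a notch takes about 0.15 N m either way, then it snaps to the next.
- dial_grip (a point): point on the dial's axis inside the bar grip, 84.5 mm above the bench (12 mm below the top of the grip); axes as dial: the bar runs along x, pinch it across y. The dial's stop cannot be seen; it lies 30 to 135 degrees clockwise of the start, elsewhere each time. It is springy: there the torque rises by about 8 N m per rad; 0.4 to 0.7 N m is ample, over 1.2 N m forces it.
- zero_ring: steel ring, a flat disc 90 mm across between drum and dial, 49.5 to 55.5 mm above the bench, origin on the axis at bench height. Turns about the same axis against light friction (under 0.05 N m). The dial's arm comes against its stud from the counterclockwise side and pushes the ring clockwise until the ring meets a hidden buffer, the stop. When the dial turns back, the ring stays.
- stud (a point): centre of the ring's dark upright stud, 6 mm across, up to 65 mm above the bench, 35 mm from the axis along the ring's +x; axes as zero_ring. With the arm touching it, the dial's x is 0.2 rad counterclockwise of the ring's x; four clicks back from the stop, 1.63 rad (93 degrees).
- pointer (a point): a point on the dial's arm, which is 8 mm wide and juts out of the disc along the dial's +x to 41 mm from the axis; the point is 35 mm from the axis, 60.5 mm above the bench, axes as dial. Touching the stop, the dial lies within about 3 degrees of a notch, which counts as zero: the next notch back is click one.
- nail_tin: bystander: round tin 69 mm across, 75 mm high, standing; origin under its centre
- sanding_block: bystander: cork sanding block 63 x 110 x 31 mm; origin under its centre
- pliers: bystander: pliers 59 x 184 x 15 mm, long along y, lying flat; origin under the centre

How it is judged:
By the outcome, as a careful person would: the job done as asked, in the order asked, and still so for the second after the job is handed in, with the robot touching nothing.
It also fails if it takes over 72 s, if anything falls off the work surface, if the arm or the gripper's body presses on something with over 40 N, if the wrist force passes 120 N, or if a joint passes its speed limit or range.

## Working session

There is one attempt and no reset: what is moved stays moved. The work goes in short steps, each a Python script; the robot and the scene stay as the last script left them, time stands still between calls to the robot, and variables do not carry over. Pictures are saved under pics/ and viewed, at most 10 in all, crops included, and the job is handed in when it is done.

```bash
mkdir -p pics; ls; python3 - <<'E'
from plant import manip, vision
import cv2, numpy as np
ims=[]
for c in ["scene","top"]:
    f=vision.grab_frame(c); ims.append(f["frame"])
    print(c,f["fx"],np.round(f["extrinsics"],3).tolist())
    for t in ["adjuster","dial","dial_grip","zero_ring","stud","pointer","nail_tin","sanding_block","pliers"]:
        print(t,[(np.round(d["point"]).tolist(),round(d["p"],2)) for d in vision.mark_of(c,t)[:2]])
    cv2.imwrite(f"pics/{c}0.png",f["frame"])
print(manip.read_clock(),manip.read_ee_rot(),manip.read_moment(),manip.read_wrist_force())
E
```

```text
pics
scene 359.16483305742923 [[0.909, 0.252, -0.332, 857.828], [0.417, -0.532, 0.737, -467.648], [0.009, -0.808, -0.589, 563.29], [0.0, 0.0, 0.0, 1.0]]
adjuster [([456.0, 297.0, -3.0], 0.88), ([456.0, 300.0, -0.0], 0.36)]
dial [([454.0, 303.0, 3.0], 0.48)]
dial_grip [([454.0, 298.0, 88.0], 0.72), ([454.0, 305.0, 3.0], 0.41)]
zero_ring [([457.0, 297.0, -0.0], 0.81)]
stud [([448.0, 334.0, 60.0], 0.72), ([452.0, 301.0, -0.0], 0.61)]
pointer [([431.0, 335.0, 60.0], 0.71)]
nail_tin [([597.0, 18.0, -2.0], 0.73)]
sanding_block [([604.0, 452.0, -2.0], 0.87)]
pliers [([633.0, -147.0, -1.0], 0.85), ([450.0, 336.0, 61.0], 0.32)]
top 477.11304284075743 [[0.011, -0.996, 0.086, 432.445], [-1.0, -0.01, 0.011, 160.083], [-0.01, -0.086, -0.996, 1462.683], [0.0, 0.0, 0.0, 1.0]]
adjuster [([452.0, 301.0, 3.0], 0.95)]
dial [([454.0, 300.0, 1.0], 0.63), ([590.0, 20.0, 4.0], 0.41)]
dial_grip [([453.0, 300.0, 85.0], 0.69)]
zero_ring [([455.0, 302.0, 0.0], 0.64)]
stud [([447.0, 334.0, 61.0], 0.97)]
pointer [([432.0, 325.0, 62.0], 0.83)]
nail_tin [([594.0, 20.0, 3.0], 0.67)]
sanding_block [([611.0, 452.0, -4.0], 0.67)]
pliers [([592.0, 18.0, 3.0], 0.64), ([638.0, -144.0, 1.0], 0.62)]
1.0 [3.14157857e+00 2.25867273e-05 2.91878051e+00] [-0.03054374  0.01427711  0.03378998] [-0.09672687 -0.50461002  0.01943518]
```

```bash
python3 - <<'E'
from plant import manip, vision
import cv2, numpy as np
a=cv2.imread("pics/scene0.png"); b=cv2.imread("pics/top0.png")
# dial px in top
f=vision.grab_frame("top"); T=np.linalg.inv(f["extrinsics"])
p=T@[454,300,80,1]; u=f["fx"]*p[0]/p[2]+f["cx"]; v=f["fy"]*p[1]/p[2]+f["cy"]; print(u,v)
u,v=int(u),int(v)
c=cv2.resize(b[max(v-50,0):v+50,max(u-60,0):u+60],None,fx=5,fy=5); cv2.imwrite("pics/a.png",cv2.resize(a,(800,600))); cv2.imwrite("pics/b.png",c)
for yaw in np.arange(-3,3.2,.5):
  q=manip.ik([454,300,230],[np.pi,0,yaw]); print(round(yaw,2),None if q is None else np.round(q,2))
E
```

```text
207.767329312625 222.9959359180492
-3.0 [ 0.58  0.29 -0.09  1.18  0.    0.44]
-2.5 [ 0.58  0.29 -0.09  1.18  0.   -0.06]
-2.0 [ 0.58  0.29 -0.09  1.18  0.   -0.56]
-1.5 [ 0.58  0.29 -0.09  1.18  0.   -1.06]
-1.0 [ 0.58  0.29 -0.09  1.18  0.   -1.56]
-0.5 [ 0.58  0.29 -0.09  1.18  0.   -2.06]
0.0 [ 0.58  0.29 -0.09  1.18  0.   -2.56]
0.5 [ 0.58  0.29 -0.09  1.18  0.   -3.06]
1.0 [ 0.58  0.29 -0.09  1.18  0.    2.73]
1.5 [ 0.58  0.29 -0.09  1.18  0.    2.23]
2.0 [ 0.58  0.29 -0.09  1.18  0.    1.73]
2.5 [ 0.58  0.29 -0.09  1.18  0.    1.23]
3.0 [ 0.58  0.29 -0.09  1.18  0.    0.73]
```

View pics/a.png

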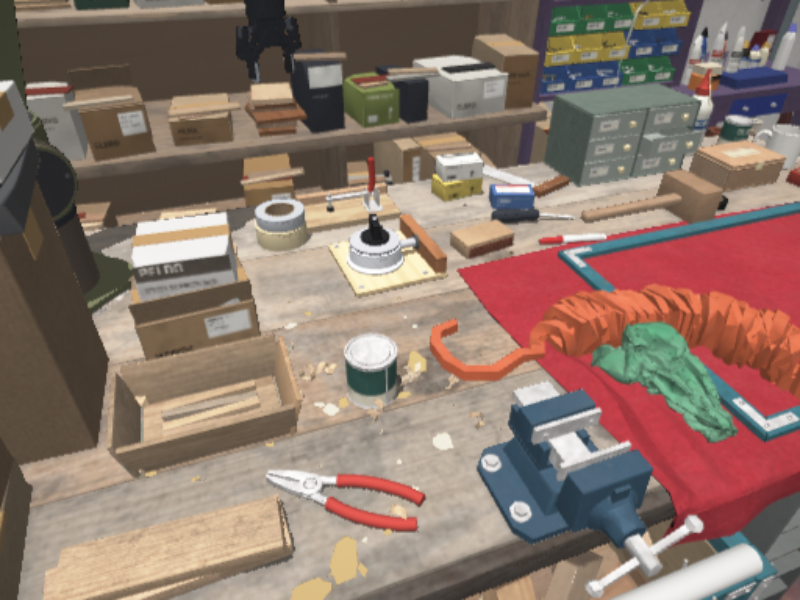

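View pics/b.png

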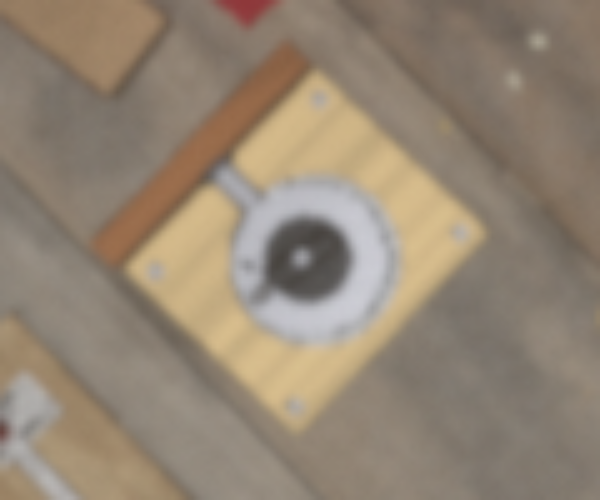

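```bash
python3 - <<'E'
from plant import manip, vision
import cv2, numpy as np
manip.reach([454,300,220],[np.pi,0,-0.87])
pos=manip.read_tool_pos(); rot=manip.read_ee_rot(); print(pos,rot,manip.read_clock(),manip.read_moment(),manip.read_wrist_force())
f=vision.grab_frame("wrist"); cv2.imwrite("pics/w.png",cv2.resize(f["frame"],None,fx=1.5,fy=1.5)); print(f["fx"],f["cx"],f["cy"],np.round(f["mount"],3).tolist())
for c in ["wrist","top"]:
  if c=="top": vision.grab_frame(c)
  for t in ["adjuster","dial","dial_grip","zero_ring","stud","pointer"]:
    print(c,t,[(np.round(d["point"],1).tolist(),round(d["p"],2)) for d in vision.mark_of(c,t)[:2]])
E
```

```text
[453.86699094 300.22062868 220.01977016] [-3.14152834e+00  9.70271026e-05 -8.69799242e-01] 3.7917 [ 0.00108496 -0.02581294  0.01737343] [-0.33861303  0.10324601 -0.03451999]
297.3186396354542 253.7388493272404 195.41457916246196 [[-0.0, -0.95, -0.313, 79.518], [1.0, -0.0, 0.0, -0.38], [-0.0, -0.313, 0.95, -142.255], [0.0, 0.0, 0.0, 1.0]]
wrist adjuster [([455.7, 299.6, -4.4], 0.77)]
wrist dial [([454.1, 303.4, 0.4], 0.58), ([434.3, 330.0, 62.6], 0.21)]
wrist dial_grip [([451.4, 300.2, 85.2], 0.68)]
wrist zero_ring [([454.2, 302.0, 0.2], 0.67)]
wrist stud [([445.8, 335.1, 58.9], 0.74)]
wrist pointer [([431.8, 327.3, 60.4], 0.85), ([446.2, 333.5, 59.0], 0.36)]
top adjuster [([450.8, 300.6, 1.3], 0.87)]
top dial [([456.0, 302.7, 3.0], 0.47)]
top dial_grip [([452.2, 303.2, 87.5], 0.6)]
top zero_ring [([452.0, 304.1, -0.9], 0.5)]
top stud [([637.8, -144.8, 2.2], 0.7)]
top pointer [([591.5, 16.2, 4.3], 0.35)]
```

View pics/w.png

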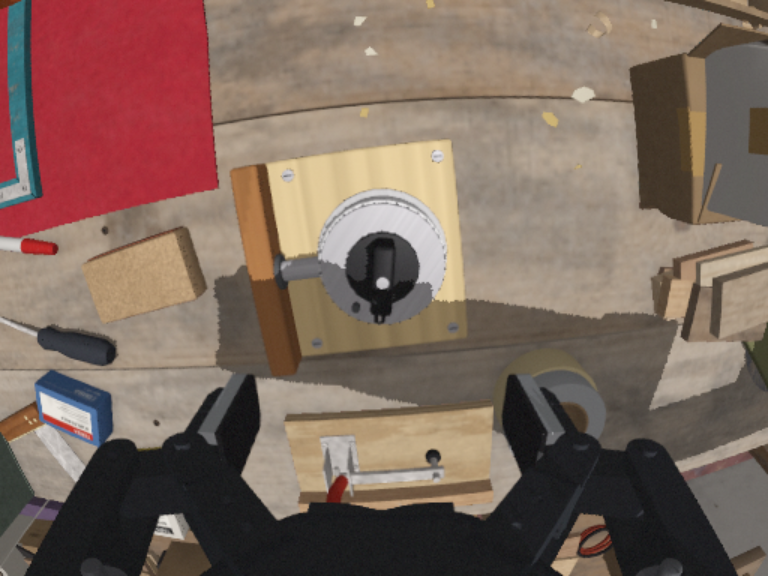

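```bash
cat > h.py <<'E'
from plant import manip, vision
import cv2, numpy as np
from scipy.spatial.transform import Rotation as R
def cam(f,pos,rot):
    T=np.eye(4); T[:3,:3]=R.from_euler('xyz',rot).as_matrix(); T[:3,3]=pos
    return T@np.array(f["mount"])
def proj(f,T,P):
    p=(np.linalg.inv(T)@np.c_[P,np.ones(len(P))].T)[:3]
    r=np.hypot(p[0],p[1]); th=np.arctan2(r,p[2])
    return np.c_[f["cx"]+f["fx"]*th*p[0]/r, f["cy"]+f["fx"]*th*p[1]/r]
def overlay(f,T,c,th,s,o,n,thr=None):
    im=cv2.resize(f["frame"][o[1]:o[1]+n[1],o[0]:o[0]+n[0]],None,fx=s,fy=s,interpolation=cv2.INTER_CUBIC)
    a=np.linspace(0,2*np.pi,60); C=np.cos;S=np.sin
    def dr(L,col,z,t):
        L=np.array(L); P=np.c_[c[0]+C(t)*L[:,0]-S(t)*L[:,1],c[1]+S(t)*L[:,0]+C(t)*L[:,1],np.full(len(L),z)]
        u=(proj(f,T,P)+.5-np.array(o))*s; cv2.polylines(im,[u.astype(int)],False,col,1)
    dr(np.c_[45*C(a),45*S(a)],(0,0,255),55.5,0); dr(np.c_[26*C(a),26*S(a)],(0,255,0),64.5,0)
    dr([[-23,-7],[23,-7],[23,7],[-23,7],[-23,-7]],(255,255,0),96.5,th)
    dr([[26,-4],[41,-4],[41,4],[26,4]],(255,0,255),62,th)
    if thr is not None: dr(np.c_[35+3*C(a),3*S(a)],(0,255,255),65,thr)
    return im
E
python3 - <<'E'
from h import *
pos=manip.read_tool_pos(); rot=manip.read_ee_rot()
f=vision.grab_frame("wrist"); T=cam(f,pos,rot)
np.savez("w.npz",T=T,**{k:f[k] for k in f})
cv2.imwrite("pics/o.png",overlay(f,T,(454,301),np.radians(130),6,(195,110),(120,100),np.radians(102)))
E
```

```text
(no output)
```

View pics/o.png

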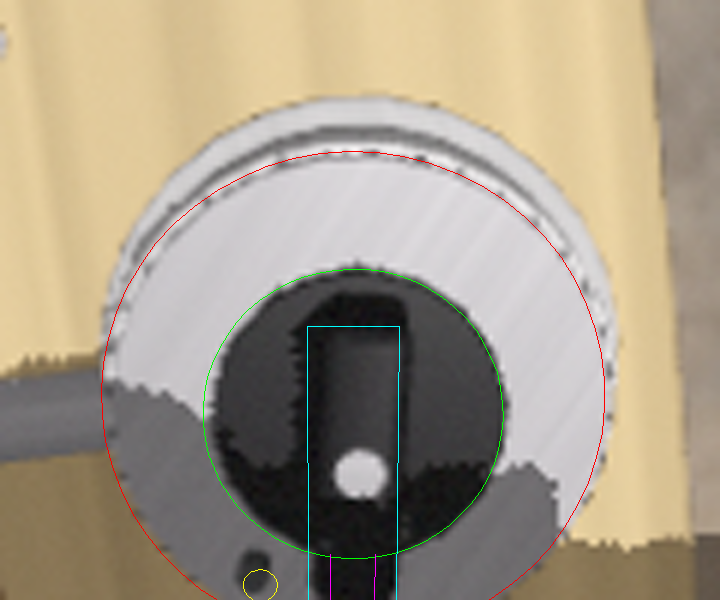

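```bash
python3 - <<'E'
from h import *
o=[np.pi,0,-0.908]
manip.gripper_to(0.6)
manip.reach([453.5,299.7,130],o)
pos=manip.read_tool_pos(); rot=manip.read_ee_rot()
for t in ["dial_grip","pointer","stud"]:
    vision.grab_frame("wrist")
    print(t,[(np.round(d["point"],1).tolist(),round(d["p"],2)) for d in vision.mark_of("wrist",t)[:1]])
manip.move_l([453.5,299.7,71],o,max_speed=80)
print(manip.read_wrist_force(),manip.read_moment())
manip.gripper_to(0.0,grasp_force=30)
print(manip.read_opening(),manip.read_finger_force(),manip.read_wrist_force(),manip.read_moment(),manip.read_tool_pos(),manip.read_ee_rot(),manip.read_clock())
f=vision.grab_frame("wrist"); cv2.imwrite("pics/g.png",cv2.resize(f["frame"],None,fx=1.5,fy=1.5))
E
```

```text
dial_grip [([451.9, 302.3, 84.3], 0.9)]
pointer [([432.0, 327.3, 62.5], 0.63)]
stud [([448.2, 335.8, 61.7], 0.85)]
[-0.18799705 -1.74260138 -0.58685784] [ 0.03099392  0.03702164 -0.00711362]
0.15926967339907908 31.924556493759155 [-1.45377713 -1.85482516  5.64415688] [-0.27781237  0.35660605 -0.09918321] [453.3872607  299.52190004  71.62144777] [-3.14152925e+00 -1.76163443e-04 -9.08271989e-01] 7.025
```

View pics/g.png

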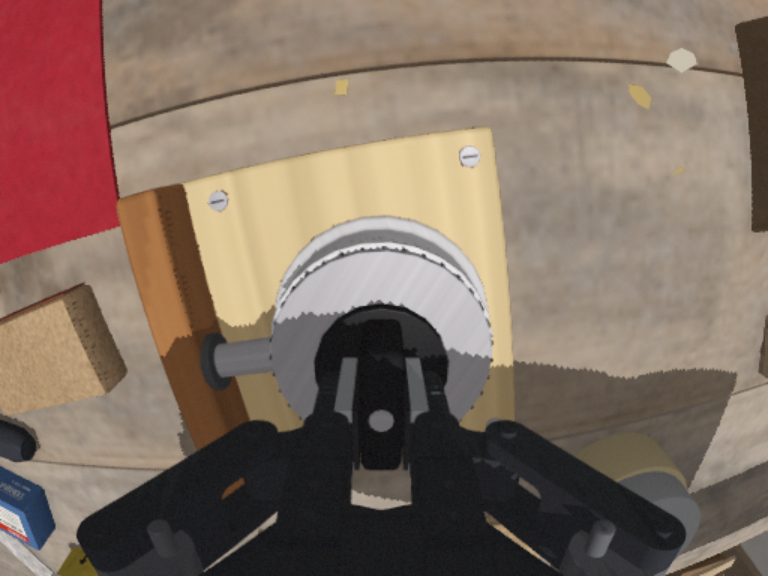

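```bash
python3 - <<'E'
from h import *
manip.gripper_to(0.0,grasp_force=110)
q0=np.array(manip.read_joints()); print(q0,manip.read_finger_force(),manip.read_moment(),manip.read_wrist_force())
d=0; log=[]
while d<24:
    d+=3; q=q0.copy(); q[5]+=np.radians(d); manip.movej(q)
    m=manip.read_moment(); F=manip.read_wrist_force(); log.append((d,round(m[2],3),np.round(F,1).tolist(),round(manip.read_clock(),2)))
    if m[2]>0.35: break
print(*log,sep="\n"); np.save("q0.npy",q0); print(manip.read_joints()-q0,manip.read_ee_rot(),manip.read_tool_pos())
E
```

```text
[ 5.83874048e-01  4.07340172e-01 -3.65053744e-01  7.98187566e-01
 -1.84568651e-04 -1.64951445e+00] 107.7885639667511 [-0.39767038  0.4281447  -0.10226212] [-2.18525358 -1.82844014  7.90915543]
(3, np.float64(0.045), [-1.8, 0.1, 1.5], 7.54)
(6, np.float64(0.076), [-2.1, -0.6, 2.8], 7.79)
(9, np.float64(-0.041), [-2.0, -0.6, 3.7], 8.04)
(12, np.float64(-0.026), [-2.2, -1.6, 3.0], 8.29)
(15, np.float64(-0.2), [-1.2, -1.7, 3.8], 8.54)
(18, np.float64(-0.16), [-3.1, -1.2, 4.8], 8.79)
(21, np.float64(-0.015), [-2.3, -1.8, 4.7], 9.04)
(24, np.float64(-0.002), [-2.3, -2.3, 5.5], 9.29)
[ 7.09660785e-05 -1.58454343e-04 -5.85771672e-05  3.47003453e-04
  6.29100776e-05  4.16322321e-01] [-3.14158282e+00 -1.25483398e-04 -1.32445551e+00] [453.25219404 299.47206566  71.8894952 ]
```

```bash
python3 - <<'E'
from h import *
q0=np.load("q0.npy"); d=24; log=[]
while d<150:
    d+=2.5 if not log or log[-1][1]<0.2 else 1
    q=q0.copy(); q[5]+=np.radians(d); manip.movej(q)
    m=manip.read_moment(); F=manip.read_wrist_force(); log.append((d,round(float(m[2]),3),np.round(F[:2],1).tolist(),round(manip.read_clock(),2)))
    if m[2]>0.38 or np.hypot(*F[:2])>15: break
print(*log,sep="\n"); print(np.degrees(manip.read_joints()[5]-q0[5]),manip.read_ee_rot(),manip.read_tool_pos())
E
```

```text
(26.5, -0.098, [-3.3, -1.5], 9.54)
(29.0, 0.001, [-2.9, -2.4], 9.79)
(31.5, -0.18, [-2.7, -1.7], 10.04)
(34.0, -0.032, [-3.6, -1.6], 10.29)
(36.5, -0.1, [-4.1, -2.3], 10.54)
(39.0, -0.228, [-2.6, -1.3], 10.79)
(41.5, 0.004, [-3.4, -1.5], 11.04)
(44.0, 0.115, [-3.4, -1.4], 11.29)
(46.5, 0.074, [-4.0, -1.5], 11.54)
(49.0, -0.042, [-3.6, -1.6], 11.79)
(51.5, 0.04, [-2.8, -1.2], 12.04)
(54.0, 0.03, [-3.7, -1.6], 12.29)
(56.5, -0.134, [-3.1, -0.9], 12.54)
(59.0, -0.145, [-3.6, -1.6], 12.79)
(61.5, 0.088, [-3.6, -1.5], 13.04)
(64.0, 0.196, [-3.5, -1.8], 13.29)
(66.5, 0.15, [-2.8, -1.6], 13.54)
(69.0, 0.189, [-4.0, -0.7], 13.79)
(71.5, 0.378, [-4.9, -0.6], 14.04)
(72.5, 0.623, [-4.5, -0.6], 14.29)
72.24427744322786 [ 3.14095531e+00 -4.37492792e-04 -2.16861899e+00] [452.74656169 299.61736896  71.82911489]
```

```bash
python3 - <<'E'
from h import *
q0=np.load("q0.npy"); M=[]
for i in range(6): manip.hold(.05); M.append(manip.read_moment()[2])
print("static",np.round(M,3),manip.read_opening(),np.degrees(manip.read_joints()[5]-q0[5]))
log=[]
for d in list(np.arange(70,-18,-3))+[-18.7]:
    q=q0.copy(); q[5]+=np.radians(d); manip.movej(q)
    log.append((int(d),round(float(manip.read_moment()[2]),3)))
manip.hold(.3)
print(log); print([round(float(manip.read_moment()[2]),3) for i in range(4) if manip.hold(.05) is None],np.degrees(manip.read_joints()[5]-q0[5]),manip.read_wrist_force(),manip.read_clock(),manip.read_opening())
f=vision.grab_frame("wrist"); cv2.imwrite("pics/g2.png",cv2.resize(f["frame"],None,fx=1.5,fy=1.5))
E
```

```text
static [0.541 0.582 0.539 0.559 0.536 0.584] 0.14002666561221327 72.24407830490513
[(70, 0.621), (67, 0.324), (64, 0.48), (61, 0.099), (58, -0.06), (55, -0.007), (52, -0.01), (49, -0.015), (46, 0.134), (43, 0.18), (40, -0.118), (37, -0.116), (34, -0.013), (31, -0.003), (28, 0.225), (25, 0.176), (22, 0.098), (19, -0.079), (16, -0.071), (13, -0.024), (10, 0.14), (7, 0.103), (4, 0.416), (1, -0.051), (-2, -0.068), (-5, -0.014), (-8, 0.106), (-11, 0.01), (-14, 0.104), (-17, 0.126), (-18, 0.045)]
[] -18.690703639494423 [-2.46632203 -0.61946448  4.39677287] 22.8417 0.14280253192598866
```

View pics/g2.png

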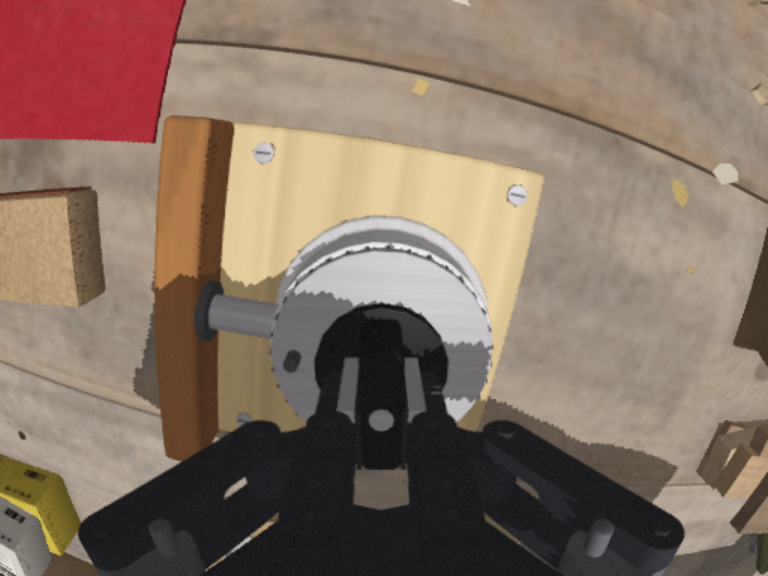

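```bash
python3 - <<'E'
from h import *
manip.gripper_to(0.5)
p=manip.read_tool_pos()
manip.move_l([453.5,299.7,130],None,max_speed=80)
manip.move_l([453.5,299.7,220],None)
pos=manip.read_tool_pos(); rot=manip.read_ee_rot()
f=vision.grab_frame("wrist"); T=cam(f,pos,rot)
P={}
for t in ["dial_grip","pointer","stud"]:
    P[t]=[(np.round(d["point"],1).tolist(),round(d["p"],2)) for d in vision.mark_of("wrist",t)[:2]]
print(P)
s=np.array(P["stud"][0][0])-[453.5,299.7,0]; thr=np.arctan2(s[1],s[0]); print(np.degrees(thr),rot,manip.read_clock())
cv2.imwrite("pics/o2.png",overlay(f,T,(453.5,299.7),thr+1.63,6,(195,110),(120,100),thr))
E
```

```text
{'dial_grip': [([450.6, 298.9, 89.6], 0.59), ([454.0, 299.4, 0.1], 0.26)], 'pointer': [([423.3, 321.3, 61.4], 0.62), ([607.3, 453.6, 1.0], 0.42)], 'stud': [([471.5, 328.4, 60.2], 0.61)]}
57.90498016367974 [ 3.14024512e+00  3.72126914e-04 -5.81840037e-01] 25.1167
```

View pics/o2.png

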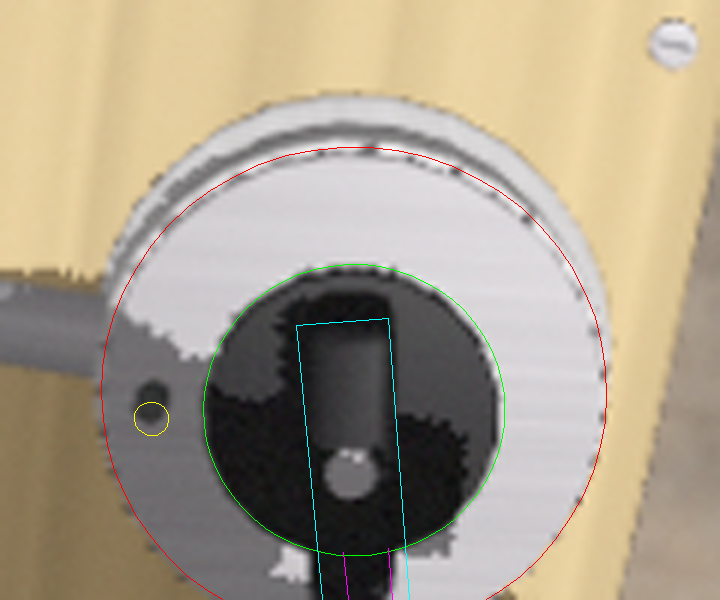

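```bash
python3 -c "
from plant import manip
print(manip.close_job())"
```

```text
the job is handed in; nothing more can be done
None
```

I turned the dial clockwise to its stop (about 0.56 N m held there), turned it back four clicks and released it. In the last picture its x is about 92.5° counterclockwise of the stud (93° expected), and the job is handed in.

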